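# Wind up the lamp's power box

## Task

Charge up the wind-up power box for the evening: pick up the loose crank with the square socket by its upright black grip, fit the socket fully down over the square shaft on top of the box, and wind it two full turns clockwise (seen from above). Leave the crank sitting level and fully home on the shaft and let go.

Things in the scene. Friction and masses are not known exactly. Their poses are not given: they have to be found in the camera images.
- crank_grip (a point): Middle of the right crank's upright round black grip (24 mm across, 63 mm long), 44.5 mm above the crank's underside. x: along the arm from boss to grip, z up. The grip is a sleeve turning on its pin with a drag of 0.05 N m: hold it tight and the arm can swing under it, yet it does not swing while carried. The crank lies flat, about 200 g. The other crank (round boss, no square hole) does not fit.
- crank_socket (a point): Centre of the 25 mm square hole that goes right through the crank's steel boss (40 x 40 mm, 22 mm high); half-way up, 11 mm above the crank's underside, 70 mm from the grip's axis. Axes as crank_grip; the hole's sides lie along x and y. The flat arm is 22 mm wide, 10 mm thick, level with the boss's underside.
- shaft_tip (a point): Top centre of the upright steel shaft on the fixed grey box (80 mm high). Shaft 28 mm high: 20 mm square for the lower 16 mm, tapering to 10 mm at the top; sides along x and y; any quarter turn fits. Home: the crank's underside on the round collar 28 mm below this point (8 mm above the box), crank_socket 17 mm below it. Play 2.5 mm each side, 17 degrees either way. The arm clears the box.
- winder (a joint): Turning of the shaft in rad, growing clockwise as seen from above; starts between 0 and 0.5. It turns both ways with a steady drag of about 0.12 N m and stays where it is left.

How it is judged:
On the way, in this order (a step that is already met when the one before it is completed fails the run):
1. the crank's socket is fully down over the square shaft, level (horizontal distance between crank_socket and shaft_tip below 0.01 m and z of crank_socket in the frame of shaft_tip below -0.01 m and angle between crank_socket's own z axis and vertical below 0.2 rad), for 0.2 s.
2. with the crank still on it, the shaft is wound two turns clockwise (joint at least 11.6 rad) (value of joint winder above 11.6 rad and horizontal distance between crank_socket and shaft_tip below 0.01 m and z of crank_socket in the frame of shaft_tip below -0.006 m), for 0.1 s.
At the end, for the whole second after the job is handed in: The shaft has been wound to at least 11.6 rad clockwise (two turns, less the play of the fit); the crank is on it with the middle of its hole within 10 mm of the shaft's axis and at least 10 mm below the shaft's top (17 mm is fully home), within about 10 degrees of level, and the shaft is at rest (value of joint winder above 11.6 rad and horizontal distance between crank_socket and shaft_tip below 0.01 m and z of crank_socket in the frame of shaft_tip below -0.01 m and angle between crank_socket's own z axis and vertical below 0.17 rad and velocity of joint winder between -0.2 and 0.2 rad/s); the robot touches nothing.
It also fails if it takes over 72 s, if anything falls off the work surface, if the arm or the gripper's body presses on something with over 40 N, if the wrist force passes 120 N, or if a joint passes its speed limit or range.

## Robot

A 7-joint arm with a two-finger parallel gripper is mounted at the origin on the work surface. World frame = base frame: x ahead of the robot, y to its left, z up, the work surface at z = 0. Lengths are in m, angles in rad, forces in N, time in s.
With the tool pointing down it reaches from about 0.425 to 0.875 m from the base axis. Payload 4.7 kg.
Tool frame: the origin (TCP) lies between the finger pads; the fingertips stand ctrl.tip_reach ahead of it and the grasp point (between the pads) lies 5 mm behind it (ctrl.tip_reach is the distance from the TCP to the fingertips, in m); z points along the fingers, y is the direction in which the jaws open and shut (so a half turn about z gives the same grasp; the last joint's range is limited). The gripper opens to 87 mm and grips with 3 to 60 N. Pads are 19 mm wide; open, the fingers measure 117 mm over their backs; the gripper's body (75 mm by 190 mm) begins 51 mm behind the grasp point.
Start: joints at [-1.301, 0.321, -0.07, 1.45, 0.023, 1.371, -0.057], TCP at [0.164, 0.629, 0.237] pointing down, gripper open.
Joint ranges: [-2.86, 2.86], [-0.3, 2.09], [-1.38, 1.24], [0.06, 2.45], [-1.56, 4.7], [0.09, 2.05], [-2.69, 2.69]. Speed limits (rad/s): [2.57, 2.57, 3.14, 3.14, 3.14, 3.14, 3.14].

## Interface

Orientations are given as a rotation vector (axis times angle).
In Python, from bench import ctrl gives the robot as it stands.
- The arm moves only by the shell command python3 -m handwheel 'ROWS' [FORCE]. ROWS is JSON, a list of rows, each a list of 7 numbers: the shift along the tool's x, y, z in mm, then the turn, a rotation vector about the tool's x, y, z in rad, then the gripper's target within -1 to 1 (shut at 1, half-way at 0, fully open at -1). In form: [[dx, dy, dz, ax, ay, az, grip], ...]. A call has 1 to 12 rows; each row is the pose to reach, as a shift and turn from the pose commanded when the call began, along the tool's axes at that moment; what a row does not reach only later rows make up. A row lasts 1/8 s, in which the tool goes at most 62.5 mm and 10.7 degrees, less where a joint would pass 70% of its speed; a pose out of reach is approached as far as the arm can. A call with a gripper value outside its range is refused whole. The fingers move at their own pace and stop on an object; FORCE is the grip in N (left out, the last holds). Time passes only in rows, so rows that repeat a pose let the fingers close. It gives the time, the measured TCP pose, the force and the opening at its end, in the units of the state.
- ctrl.get_state(): the state, without advancing time (a new reading comes with each control period).
- ctrl.get_image(name): name is "scene" or "top" or "wrist"; returns the picture (384x512x3 uint8, red, green, blue); there is no depth.
- ctrl.camera_model(name): a dict with "mtx" (3x3 intrinsics, pixels), "xyz" and "orientation" of the camera in the world. Camera axes: x right, y up, looking along -z (the intrinsics and any distortion apply to the point x, -y, -z); pixel columns grow to the right and rows downward; lengths in m; the calibration is good to about 2 mm. A picture is of the moment at which its call begins: read the wrist's pose just before it. camera_model takes no time and is no camera call; for the wrist camera it gives the pose at the moment of the call.
- ctrl.close_job(): hands the job in, once; it reports no verdict.
The state is a dict: "time": time; "joint_positions": joint angles; "qd": joint speeds; "joint_torque": joint torques, N m; "position": TCP position; "tool_rot": TCP orientation; "ft_force": force on the tool from outside, world axes, zero at the start; "torque": the same for the moment, N m; "grip_width": opening from 0.0 (shut) to 1.0 (fully open).
Only numpy, scipy, OpenCV 4.12 (cv2) and the standard library are available. Lean on these libraries where they do the work, as an engineer would, in place of code of your own. Each camera call takes 0.05 s, during which the arm holds its last target.

## Working session

There is one attempt and no reset: what is moved stays moved. The work goes in short steps, Python scripts to look and compute and a shell command to move; the robot and the scene stay as the last step left them, time stands still between calls to the robot, and variables do not carry over. Pictures are saved under pics/ and viewed, and the job is handed in when it is done.

```bash
ls; mkdir -p pics; python3 - <<'E'
from bench import ctrl
import cv2
print(ctrl.get_state(), ctrl.tip_reach)
for n in ["scene","top","wrist"]:
    print(n,ctrl.camera_model(n))
    im=ctrl.get_image(n); cv2.imwrite(f"pics/{n}0.png",im[:,:,::-1])
E
```

```text
pics
{'time': 0.0, 'joint_positions': array([-1.30091072,  0.32182112, -0.0700958 ,  1.45168119,  0.02259477,
        1.37076686, -0.05692815]), 'qd': array([-0.00125529,  0.0003412 , -0.0004716 , -0.00044015, -0.00107991,
       -0.00191714,  0.00032302]), 'joint_torque': array([-5.16359778e-04, -4.91289783e+01, -4.03998401e-01, -3.12528992e+01,
       -6.39036717e-02,  4.38574667e-02,  1.94277945e-04]), 'position': array([0.16436018, 0.62833859, 0.23545967]), 'tool_rot': array([-4.00654295e-01, -3.11578425e+00,  2.95788714e-03]), 'ft_force': array([-0.56014807, -0.4495033 , -0.40675503]), 'torque': array([-0.01799319, -0.04620016,  0.0237929 ]), 'grip_width': 0.9969791871706513} 0.014
scene {'mtx': array([[348.76497123,   0.        , 250.16576908],
       [  0.        , 348.76497123, 183.6531585 ],
       [  0.        ,   0.        ,   1.        ]]), 'xyz': array([0.95323027, 0.16607552, 0.54387907]), 'orientation': array([0.49261047, 0.84114479, 1.92887217])}
top {'mtx': array([[415.85745117,   0.        , 251.81187531],
       [  0.        , 415.85745117, 194.50313323],
       [  0.        ,   0.        ,   1.        ]]), 'xyz': array([ 0.34006203, -0.05789994,  0.9149039 ]), 'orientation': array([ 0.20108208, -0.20764321, -1.5962405 ])}
wrist {'mtx': array([[285.10598178,   0.        , 257.61474352],
       [  0.        , 285.10598178, 191.35072547],
       [  0.        ,   0.        ,   1.        ]]), 'xyz': array([0.10020149, 0.64609844, 0.38340845]), 'orientation': array([-0.21487963, -0.16398595,  1.30782752])}
```

View pics/scene0.png

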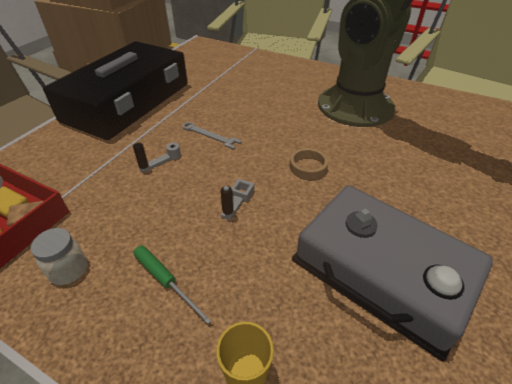

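View pics/top0.png

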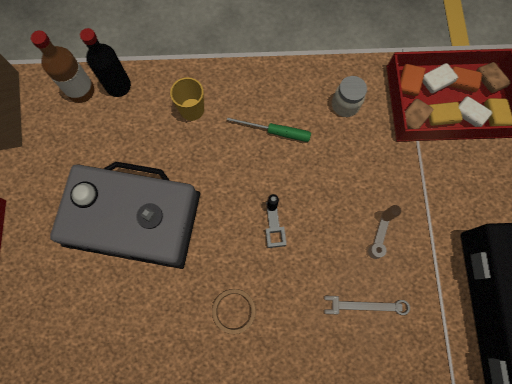

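View pics/wrist0.png

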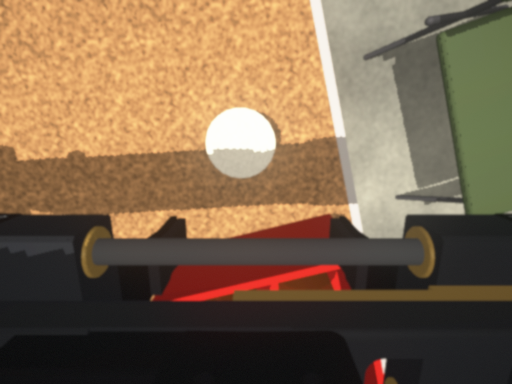

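The scene view shows the square crank with its grip at about (227,200) and boss at (242,190). In the top view its grip is at (273,202), its hole at (276,237) and the shaft at (150,214). I'll zoom in on these.

```bash
cat > h.py <<'E'
import numpy as np, cv2
from scipy.spatial.transform import Rotation as R
from bench import ctrl
def ray(n,uv,m=None):
    m=m or ctrl.camera_model(n); K=m['mtx']
    d=np.array([(uv[0]-K[0,2])/K[0,0],-(uv[1]-K[1,2])/K[1,1],-1.])
    return m['xyz'], R.from_rotvec(m['orientation']).apply(d)
def plane(n,uv,z,m=None):
    o,d=ray(n,uv,m); return o+d*(z-o[2])/d[2]
def proj(n,p,m=None):
    m=m or ctrl.camera_model(n); q=R.from_rotvec(m['orientation']).inv().apply(np.atleast_2d(p)-m['xyz'])
    K=m['mtx']; return np.c_[K[0,2]+K[0,0]*q[:,0]/-q[:,2],K[1,2]+K[1,1]*q[:,1]/q[:,2]]
def tri(obs):
    A=0;b=0
    for n,uv,m in obs:
        o,d=ray(n,uv,m); d=d/np.linalg.norm(d); P=np.eye(3)-np.outer(d,d); A=A+P;b=b+P@o
    return np.linalg.solve(A,b)
def crop(im,u0,v0,w,h,s,name):
    c=cv2.resize(im[v0:v0+h,u0:u0+w],None,fx=s,fy=s,interpolation=cv2.INTER_CUBIC); cv2.imwrite(name,c)
E
python3 - <<'E'
import cv2
from h import *
t=cv2.imread('pics/top0.png');s=cv2.imread('pics/scene0.png')
a=[cv2.resize(x,(400,300),interpolation=cv2.INTER_CUBIC) for x in (t[185:260,230:330],t[180:255,100:200],s[170:230,205:285],s[190:265,320:420])]
cv2.imwrite('pics/c0.png',np.vstack([np.hstack(a[:2]),np.hstack(a[2:])]))
print(plane('top',(276,237),.022),plane('top',(273,202),.076),plane('top',(150,214),.108))
E
```

```text
[ 0.47973628 -0.11480179  0.022     ] [ 0.54464654 -0.10880346  0.076     ] [0.52098557 0.13806108 0.108     ]
```

View pics/c0.png

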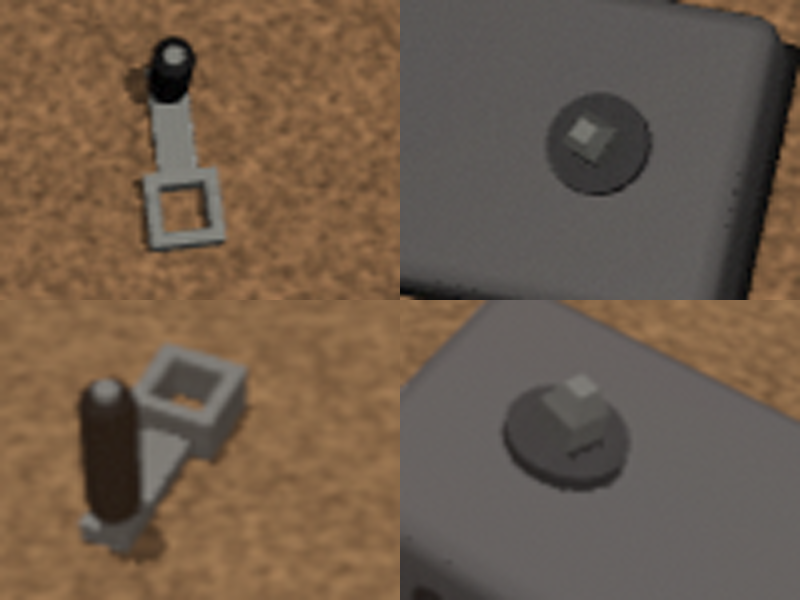

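```bash
python3 - <<'E'
from h import *
B=np.array([[144,178],[214,168],[226,242],[150,250]])/4+[230,185]
P=np.array([plane('top',b,.022) for b in B]); print(P, P.mean(0)); print([np.linalg.norm(P[i]-P[i-1]) for i in range(4)])
G=plane('top',(273.75,198.5),.076);print('grip',G, np.linalg.norm((G-P.mean(0))[:2]), (G-P.mean(0)))
print('scene grip',plane('scene',(226,188),.076), tri([('top',(273.75,198.5),None),('scene',(226,188),None)]))
# boss in scene: corners
S=np.array([[170,45],[247,70],[210,127],[135,97]])/5+[205,170]
Q=np.array([plane('scene',b,.022) for b in S]); print(Q.mean(0))
print('shaft',plane('top',(146.5,212.5),.108),plane('scene',(365.2,211.2),.108), tri([('top',(146.5,212.5),None),('scene',(365.2,211.2),None)]))
# shaft top square corners in top
print('collar',plane('top',(150,215.9),.088))
# collar ellipse
T=np.array([[566,128],[584,115],[604,130],[588,146]])-[400,0]
T=T/4+[100,180]; W=np.array([plane('top',b,.108) for b in T]);print(W,W.mean(0))
s=ctrl.get_state();print(R.from_rotvec(s['tool_rot']).as_matrix())
E
```

```text
[[ 0.4968983  -0.09391063  0.022     ]
 [ 0.50105436 -0.13221089  0.022     ]
 [ 0.46054175 -0.13645254  0.022     ]
 [ 0.45768225 -0.09541095  0.022     ]] [ 0.47904417 -0.11449625  0.022     ]
[np.float64(0.039244736305056635), np.float64(0.03852509424587562), np.float64(0.04073405108124896), np.float64(0.04114108899381534)]
grip [ 0.55208463 -0.11072577  0.076     ] 0.07313772367172824 [0.07304047 0.00377049 0.054     ]
scene grip [ 0.547857  -0.1100273  0.076    ] [ 0.55077679 -0.10945404  0.07898246]
[ 0.48052345 -0.11103228  0.022     ]
shaft [0.52427795 0.14508778 0.108     ] [0.5137639  0.14498964 0.108     ] [0.52224741 0.14426633 0.11592623]
collar [0.52152318 0.14280995 0.088     ]
[[0.52564562 0.15503984 0.108     ]
 [0.53195654 0.14630806 0.108     ]
 [0.5239625  0.1361609  0.108     ]
 [0.51612971 0.14385844 0.108     ]] [0.52442359 0.14534181 0.108     ]
[[-9.67466584e-01  2.52998654e-01 -2.99869209e-04]
 [ 2.52998823e-01  9.67465559e-01 -1.40961895e-03]
 [-6.65185650e-05 -1.43962579e-03 -9.99998962e-01]]
```

```bash
python3 - <<'E'
from h import *
for n,uv,z in [('top',(78,95),0),('top',(115,92),0),('top',(84,194),.1),('scene',(357,105),0),('scene',(445,280),.09),('top',(187,112),0)]: print(n,uv,plane(n,uv,z))
# bottle tops height: cap at (38,40),(88,35)
for uv in [(38,40),(88,35)]:
    for z in (.15,.25,.3): print(uv,z,plane('top',uv,z))
print(proj('scene',[[0,0,0],[0,0,.3],[.8,.3,0]]))
c=np.array([.522,.1445,.116])
for a in range(0,90,10):pass
# lower square (20mm) corners candidates by angle; scene observed
for n in('top','scene'): print(n,proj(n,[c,c-[0,0,.028],c-[0,0,.012]]))
# pose planning: current TCP -> grip in tool axes
s=ctrl.get_state();Rt=R.from_rotvec(s['tool_rot'])
for t in ([.522,.1445,.237],[.551,-.11,.16]): print(Rt.inv().apply(np.array(t)-s['position'])*1000)
E
```

```text
top (78, 95) [0.8474105  0.34732005 0.        ]
top (115, 92) [0.85231199 0.25782664 0.        ]
top (84, 194) [0.56902381 0.27493665 0.1       ]
scene (357, 105) [-0.00961972  0.00486592  0.        ]
scene (445, 280) [0.57574068 0.28281929 0.09      ]
top (187, 112) [0.79286855 0.08232111 0.        ]
(38, 40) 0.15 [0.8958936  0.37450679 0.15      ]
(38, 40) 0.25 [0.82322675 0.31797593 0.25      ]
(38, 40) 0.3 [0.78689333 0.28971051 0.3       ]
(88, 35) 0.15 [0.90433592 0.26979046 0.15      ]
(88, 35) 0.25 [0.83056536 0.22694973 0.25      ]
(88, 35) 0.3 [0.79368008 0.20552937 0.3       ]
[[354.48681103 106.08633174]
 [379.26379203  -4.43085328]
 [410.50734048 470.49519806]]
top [[145.76693102 212.7495973 ]
 [149.1726232  215.69879381]
 [147.2537541  214.03712806]]
scene [[364.644285   211.08234216]
 [361.07255173 222.18146926]
 [363.08489234 215.92814   ]]
[-468.41162642 -377.74299403   -0.70668276]
[-560.85123595 -616.51516671   76.64328909]
```

```bash
python3 - <<'E'
from h import *
s=ctrl.get_state();Rt=R.from_rotvec(s['tool_rot'])
m=ctrl.camera_model('wrist')
print(Rt.inv().apply(m['xyz']-s['position']), Rt.inv().apply(R.from_rotvec(m['orientation']).apply([0,0,-1])))
for t in ([.6,.145,.25],): print(Rt.inv().apply(np.array(t)-s['position'])*1000)
E
```

```text
[ 0.06656062  0.00064755 -0.14784031] [-2.48607596e-01  2.60728333e-04  9.68604251e-01]
[-543.74838529 -357.54408135  -13.73076387]
```

```bash
python3 -m handwheel '[[-50,-30,-5,0,0,0,-1],[-104,-68,-10,0,0,0,-1],[-158,-104,-14,0,0,0,-1],[-212,-140,-14,0,0,0,-1],[-266,-176,-14,0,0,0,-1],[-320,-212,-14,0,0,0,-1],[-374,-246,-14,0,0,0,-1],[-428,-282,-14,0,0,0,-1],[-482,-318,-14,0,0,0,-1],[-530,-350,-14,0,0,0,-1],[-544,-358,-14,0,0,0,-1],[-544,-358,-14,0,0,0,-1]]' 40
python3 - <<'E'
from h import *
s=ctrl.get_state();m=ctrl.camera_model('wrist');im=ctrl.get_image('wrist')[:,:,::-1]
import pickle;pickle.dump((s,m),open('w1.pkl','wb'))
cv2.imwrite('pics/w1.png',im); print(s['position'],s['tool_rot'],s['joint_positions'],proj('wrist',[[.522,.1445,.116]],m))
E
```

```text
time: 1.65
position: [0.6015, 0.1412, 0.25]
tool_rot: [0.41, 3.115, -0.003]
ft_force: [-1.0, -0.1, -0.1]
grip_width: 0.996
[0.60150438 0.14122555 0.24998273] [ 4.09693810e-01  3.11468242e+00 -3.09188712e-03] [-0.58966586  0.25260039  0.38135095  1.53021785 -0.09300751  1.37765562
  1.10785763] [[238.75175132 106.0914679 ]]
```

View pics/w1.png

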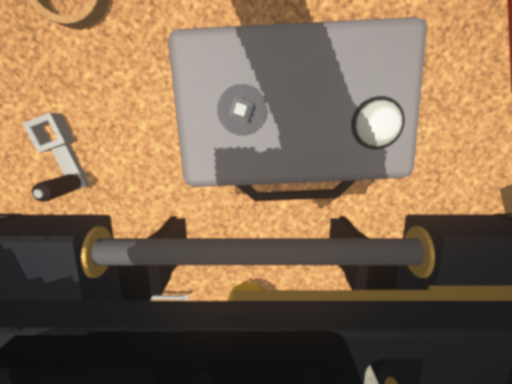

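The wrist view shows the shaft top at about (241,109), against a prediction of (239,106). The crank is at left, with its boss at (45,132) and the grip top at (40,193).

```bash
python3 - <<'E'
from h import *
im=cv2.imread('pics/w1.png')
a=cv2.resize(im[80:140,210:280],None,fx=8,fy=8,interpolation=cv2.INTER_CUBIC);cv2.imwrite('pics/w1c.png',a)
a=cv2.resize(im[100:210,10:110],None,fx=5,fy=5,interpolation=cv2.INTER_CUBIC);cv2.imwrite('pics/w1d.png',a)
E
```

```text
(no output)
```

View pics/w1c.png

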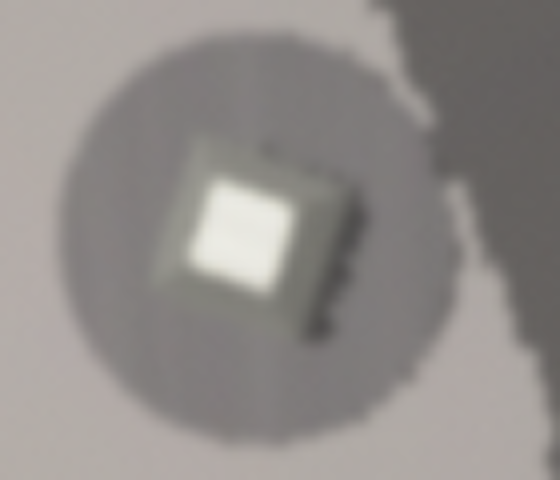

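View pics/w1d.png

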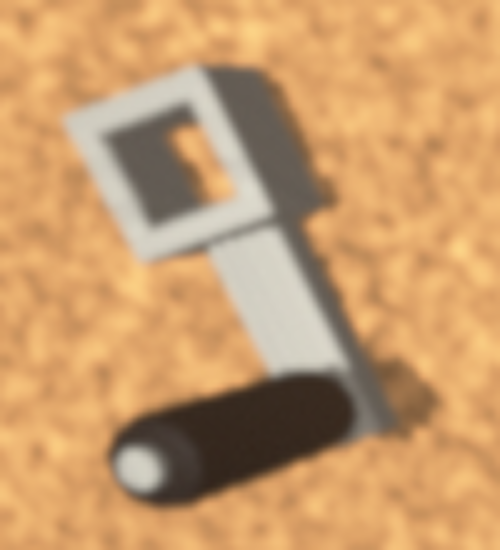

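```bash
python3 - <<'E'
from h import *
import pickle;s,m=pickle.load(open('w1.pkl','rb'))
def sq(C,z):
    P=np.array([plane('wrist',c,z,m)[:2] for c in C]); d=[P[(i+1)%4]-P[i] for i in range(4)]
    print(P.mean(0).round(4),[round(np.linalg.norm(x)*1000,1) for x in d],[round(np.degrees(np.arctan2(x[1],x[0]))%90,1) for x in d])
sq(np.array([[218,180],[297,208],[268,297],[187,262]])/8+[210,80],.116)
sq(np.array([[198,138],[360,185],[308,330],[158,285]])/8+[210,80],.104)
sq(np.array([[65,120],[200,68],[275,212],[148,260]])/5+[10,100],.022)
g=np.array([140,468])/5+[10,100]; print(plane('wrist',g,.076,m))
u=np.array([241.1,109.5])
mt=ctrl.camera_model('top');ms=ctrl.camera_model('scene')
print('shaft',tri([('wrist',np.array([242,237])/8+[210,80],m),('top',(146.5,212.5),mt),('scene',(365.2,211.2),ms)]))
print('grip',tri([('wrist',g,m),('top',(273.75,198.5),mt),('scene',(226,188),ms)]))
E
```

```text
[0.5255 0.145 ] [np.float64(9.8), np.float64(10.8), np.float64(10.4), np.float64(10.1)] [np.float64(56.2), np.float64(55.8), np.float64(52.2), np.float64(52.6)]
[0.5252 0.1461] [np.float64(20.6), np.float64(18.5), np.float64(19.4), np.float64(18.2)] [np.float64(59.5), np.float64(54.3), np.float64(58.7), np.float64(58.0)]
[ 0.4841 -0.1127] [np.float64(39.2), np.float64(38.5), np.float64(37.7), np.float64(38.7)] [np.float64(4.2), np.float64(4.8), np.float64(4.4), np.float64(7.0)]
[ 0.55344307 -0.11131252  0.076     ]
shaft [0.52362278 0.14452412 0.11633833]
grip [ 0.55179308 -0.10912384  0.07915979]
```

```bash
cat >> h.py <<'E'
def go(p,yaw=None):
    s=ctrl.get_state();Rt=R.from_rotvec(s['tool_rot']);M=Rt.as_matrix()
    y0=np.degrees(np.arctan2(M[1,0],M[0,0]))
    print('t',s['time'],'pos',s['position'].round(4),'yaw',y0.round(2),'F',s['ft_force'].round(1),'gw',round(s['grip_width'],3),'q7',s['joint_positions'][6].round(2), 'tilt',np.degrees(np.arccos(-M[2,2])).round(2))
    print('shift mm',(Rt.inv().apply(np.array(p)-s['position'])*1000).round(1))
    if yaw is not None: print('az rad',np.radians(-((yaw-y0+180)%360-180)).round(4))
E
python3 - <<'E'
from h import *
go([.5515,-.11,.16],184)
E
```

```text
t 1.7 pos [0.6003 0.1438 0.25  ] yaw 165.2 F [-0.7 -0.1  0.1] gw 1.006 q7 1.11 tilt 0.06
shift mm [ -17.7 -257.8   90.1]
az rad -0.3281
```

```bash
python3 -m handwheel '[[-4,-52,15,0,0,-0.11,-1],[-8,-104,30,0,0,-0.22,-1],[-12,-156,50,0,0,-0.328,-1],[-15,-208,70,0,0,-0.328,-1],[-18,-258,90,0,0,-0.328,-1],[-18,-258,90,0,0,-0.328,-1],[-18,-258,90,0,0,-0.328,-1]]' 40
python3 - <<'E'
from h import *
go([.5515,-.11,.0395],184)
m=ctrl.camera_model('wrist');cv2.imwrite('pics/w2.png',ctrl.get_image('wrist')[:,:,::-1])
cv2.imwrite('pics/t2.png',cv2.resize(ctrl.get_image('top')[150:300,180:380,::-1],None,fx=4,fy=4))
print(proj('wrist',[[.4835,-.114,.022],[.5515,-.11,.076]],m))
E
```

```text
time: 2.58
position: [0.5525, -0.107, 0.1606]
tool_rot: [-0.117, 3.139, 0.003]
ft_force: [0.7, 0.3, -0.1]
grip_width: 1.001
t 2.575 pos [ 0.5525 -0.107   0.1606] yaw -175.74 F [ 0.7  0.3 -0.1] gw 1.001 q7 1.88 tilt 0.09
shift mm [  1.3  -3.1 121.1]
az rad 0.0046
[[255.15790185 114.97860393]
 [253.6596979  197.59588063]]
```

View pics/w2.png

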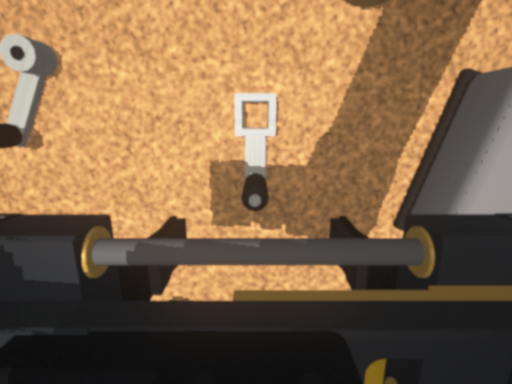

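View pics/t2.png

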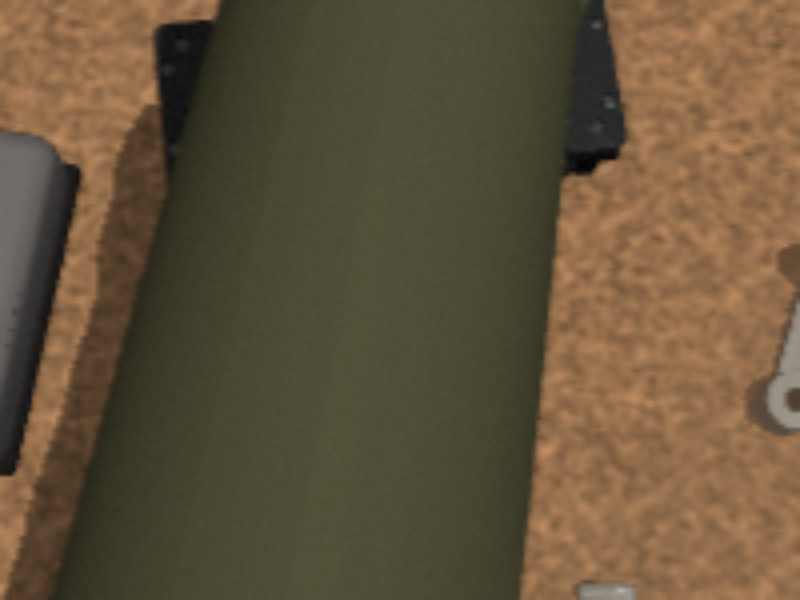

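```bash
python3 -m handwheel '[[0,-2,40,0,0,0,-1],[0,-2,80,0,0,0,-1],[0,-2,105,0,0,0,-1],[0,-2,118,0,0,0,-1],[0,-2,121,0,0,0,-1],[0,-2,121,0,0,0,0],[0,-2,121,0,0,0,1],[0,-2,121,0,0,0,1],[0,-2,121,0,0,0,1],[0,-2,121,0,0,0,1],[0,-2,121,0,0,0,1],[0,-2,121,0,0,0,1]]' 40
python3 - <<'E'
from h import *
go([.5515,-.11,.0395],184)
m=ctrl.camera_model('wrist');cv2.imwrite('pics/w3.png',ctrl.get_image('wrist')[:,:,::-1])
E
```

```text
time: 4.18
position: [0.5525, -0.1112, 0.0396]
tool_rot: [-0.113, 3.139, 0.0]
ft_force: [-0.6, 1.7, 0.4]
grip_width: 0.287
t 4.175 pos [ 0.5525 -0.1112  0.0396] yaw -175.87 F [-0.6  1.7  0.4] gw 0.287 q7 1.95 tilt 0.01
shift mm [0.9 1.3 0.1]
az rad 0.0023
```

View pics/w3.png

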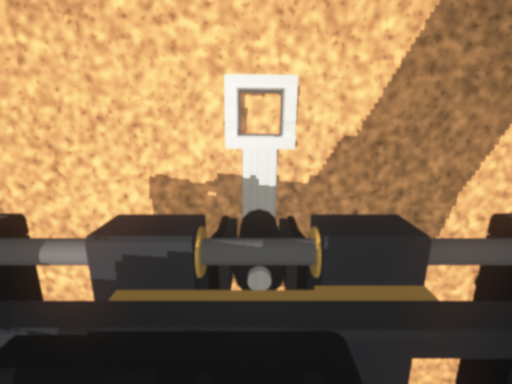

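The grip is held at an opening of 25 mm, and the boss shows at (261,111). I'll lift it now.

```bash
python3 -m handwheel '[[0,0,-20,0,0,0,1],[0,0,-60,0,0,0,1],[0,0,-110,0,0,0,1],[0,0,-140,0,0,0,1],[0,0,-140,0,0,0,1],[0,0,-140,0,0,0,1]]' 60
python3 - <<'E'
from h import *
go([.5815,.1052,.18],145)
m=ctrl.camera_model('wrist');im=ctrl.get_image('wrist')[:,:,::-1];cv2.imwrite('pics/w4.png',im)
a=cv2.resize(im[60:220,180:340],None,fx=3.7,fy=3.7,interpolation=cv2.INTER_CUBIC);cv2.imwrite('pics/w4c.png',a)
E
```

```text
time: 4.97
position: [0.5516, -0.111, 0.178]
tool_rot: [0.114, -3.137, -0.001]
ft_force: [-0.6, -0.5, -2.2]
grip_width: 0.265
t 4.975 pos [ 0.5516 -0.111   0.178 ] yaw -175.86 F [-0.6 -0.5 -2.2] gw 0.265 q7 1.87 tilt 0.13
shift mm [-45.5 213.5  -2. ]
az rad 0.6832
```

View pics/w4c.png

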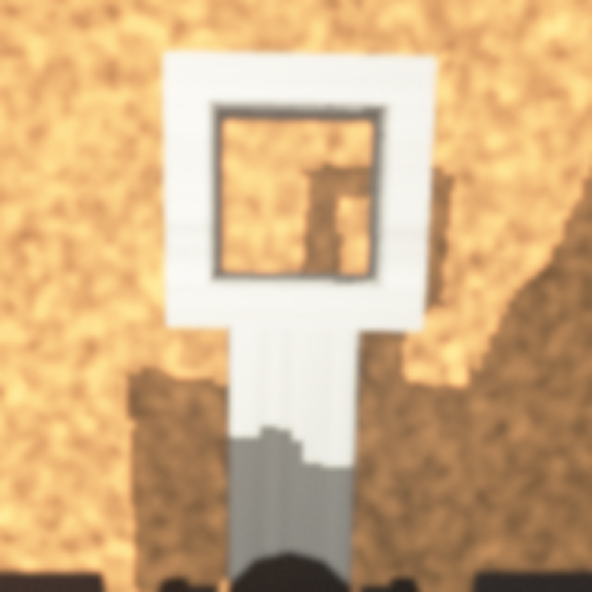

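```bash
python3 - <<'E'
from h import *
m=ctrl.camera_model('wrist');s=ctrl.get_state();Rt=R.from_rotvec(s['tool_rot'])
def f(C,dz):
    P=np.array([plane('wrist',np.array(c)/3.7+[180,60],s['position'][2]+dz,m) for c in C]); T=Rt.inv().apply(P-s['position'])*1000
    d=[T[(i+1)%4]-T[i] for i in range(4)]
    print(T.mean(0).round(2),[round(np.linalg.norm(x),1) for x in d],[(np.degrees(np.arctan2(x[1],x[0]))%90).round(1) for x in d], P.mean(0))
f([(163,53),(435,58),(424,329),(166,326)],-.0175)
f([(211,104),(384,104),(378,280),(213,280)],-.0175)
cv2.imwrite('pics/w4.png',ctrl.get_image('wrist')[:,:,::-1])
E
```

```text
[69.27  1.8  17.73] [np.float64(39.9), np.float64(39.6), np.float64(40.2), np.float64(39.8)] [np.float64(1.0), np.float64(0.5), np.float64(0.7), np.float64(1.0)] [ 0.48200849 -0.11417553  0.16008196]
[69.55  1.72 17.73] [np.float64(25.7), np.float64(25.7), np.float64(25.5), np.float64(25.7)] [np.float64(90.0), np.float64(0.8), np.float64(0.0), np.float64(0.3)] [ 0.481736   -0.11427564  0.16008196]
```

```bash
python3 - <<'E'
from h import *
go([.5807,.1043,.178],145.5)
E
```

```text
t 5.075 pos [ 0.5513 -0.111   0.1775] yaw -175.86 F [-0.5 -0.2 -2.7] gw 0.268 q7 1.87 tilt 0.2
shift mm [-44.9 212.6  -0.5]
az rad 0.6744
```

```bash
python3 -m handwheel '[[-5,25,0,0,0,0.08,1],[-14,65,0,0,0,0.2,1],[-23,105,0,0,0,0.34,1],[-32,145,0,0,0,0.48,1],[-40,185,0,0,0,0.61,1],[-44,205,0,0,0,0.67,1],[-45,213,0,0,0,0.674,1],[-45,213,0,0,0,0.674,1],[-45,213,0,0,0,0.674,1],[-45,213,0,0,0,0.674,1]]' 60
python3 - <<'E'
from h import *
go([.5807,.1043,.178],145.5)
m=ctrl.camera_model('wrist');im=ctrl.get_image('wrist')[:,:,::-1];cv2.imwrite('pics/w5.png',im)
a=cv2.resize(im[60:220,180:340],None,fx=3.7,fy=3.7,interpolation=cv2.INTER_CUBIC);cv2.imwrite('pics/w5c.png',a)
E
```

```text
time: 6.32
position: [0.5821, 0.103, 0.1796]
tool_rot: [0.934, 2.999, -0.0]
ft_force: [0.2, -0.2, -2.0]
grip_width: 0.271
t 6.325 pos [0.5821 0.103  0.1796] yaw 145.42 F [ 0.2 -0.2 -2. ] gw 0.271 q7 0.83 tilt 0.01
shift mm [1.9 0.3 1.6]
az rad -0.0013
```

View pics/w5c.png

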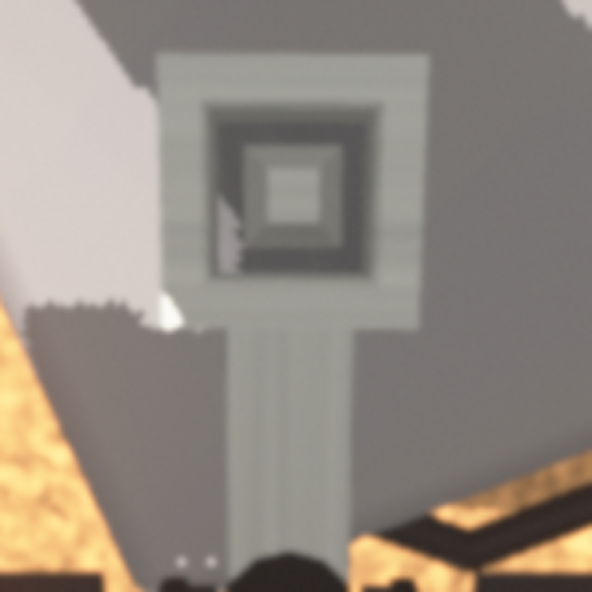

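```bash
python3 - <<'E'
from h import *
m=ctrl.camera_model('wrist');s=ctrl.get_state();Rt=R.from_rotvec(s['tool_rot'])
for c,z in [((293,195),.116),((293,196),.104),((294.5,191.5),s['position'][2]-.0175),((295,198),s['position'][2]-.0395)]:
    P=plane('wrist',np.array(c)/3.7+[180,60],z,m);print(P,Rt.inv().apply(P-s['position'])*1000)
E
```

```text
[0.5251297  0.14512944 0.116     ] [70.68501888  2.14612742 63.67279476]
[0.5251542  0.14519499 0.104     ] [70.70468196  2.21293287 75.67279673]
[0.52536897 0.14492277 0.16218819] [70.36054345  2.11581393 17.48466772]
[0.52601054 0.14477404 0.14018819] [69.75268953  2.35534642 39.48482384]
```

Hole and shaft coincide within 1 mm and the sides are parallel, so I'll lower it. Home should come at a TCP z of about 0.1275.

```bash
python3 -m handwheel '[[0,0,12,0,0,0,1],[0,0,24,0,0,0,1],[0,0,34,0,0,0,1],[0,0,42,0,0,0,1],[0,0,47,0,0,0,1],[0,0,51,0,0,0,1],[0,0,53,0,0,0,1],[0,0,53,0,0,0,1],[0,0,53,0,0,0,1]]' 60
python3 - <<'E'
from h import *
go([.5807,.1043,.1275],145.5)
m=ctrl.camera_model('wrist');im=ctrl.get_image('wrist')[:,:,::-1];cv2.imwrite('pics/w6.png',im)
a=cv2.resize(im[60:220,180:340],None,fx=3.7,fy=3.7,interpolation=cv2.INTER_CUBIC);cv2.imwrite('pics/w6c.png',a)
E
```

```text
time: 7.5
position: [0.5822, 0.1044, 0.1273]
tool_rot: [0.931, 3.0, 0.001]
ft_force: [-1.1, -0.8, 3.3]
grip_width: 0.266
t 7.5 pos [0.5822 0.1044 0.1273] yaw 145.52 F [-1.1 -0.8  3.3] gw 0.266 q7 0.85 tilt 0.04
shift mm [ 1.2 -1.  -0.2]
az rad 0.0004
```

View pics/w6c.png

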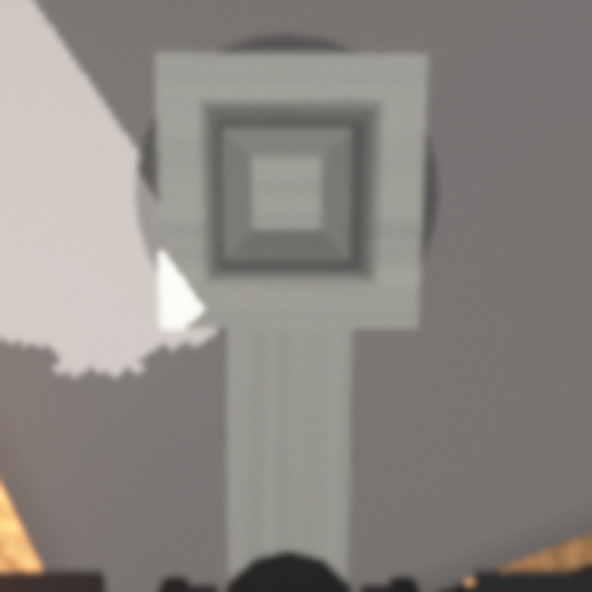

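The crank is home: TCP z is 0.1273, with 3 N of contact force. Next I'll work out the winding rows, keeping the tool's yaw fixed and the circle centred at tool (70, 1.7).

```bash
python3 - <<'E'
import numpy as np
for th in range(15,181,15):
    t=np.radians(th);print(th,round(70-70*np.cos(t)+1.7*np.sin(t),1),round(1.7-70*np.sin(t)-1.7*np.cos(t),1))
E
```

```text
15 2.8 -18.1
30 10.2 -34.8
45 21.7 -49.0
60 36.5 -59.8
75 53.5 -66.4
90 71.7 -68.3
105 89.8 -65.5
120 106.5 -58.1
135 120.7 -46.6
150 131.5 -31.8
165 138.1 -14.8
180 140.0 3.4
```

```bash
python3 -m handwheel '[[2.8,-18.1,0,0,0,0,1],[10.2,-34.8,0,0,0,0,1],[21.7,-49,0,0,0,0,1],[36.5,-59.8,0,0,0,0,1],[53.5,-66.4,0,0,0,0,1],[71.7,-68.3,0,0,0,0,1]]' 60
python3 - <<'E'
from h import *
go([.5807,.1043,.1275],145.5)
im=ctrl.get_image('wrist')[:,:,::-1];cv2.imwrite('pics/w7.png',im)
cv2.imwrite('pics/s7.png',ctrl.get_image('scene')[:,:,::-1])
E
```

```text
time: 8.3
position: [0.4849, 0.0859, 0.1273]
tool_rot: [0.934, 2.995, -0.0]
ft_force: [2.8, -1.5, 2.4]
grip_width: 0.268
t 8.3 pos [0.4849 0.0859 0.1273] yaw 145.36 F [ 2.8 -1.5  2.4] gw 0.268 q7 0.76 tilt 0.25
shift mm [-68.4  69.5   0.2]
az rad -0.0024
```

View pics/w7.png

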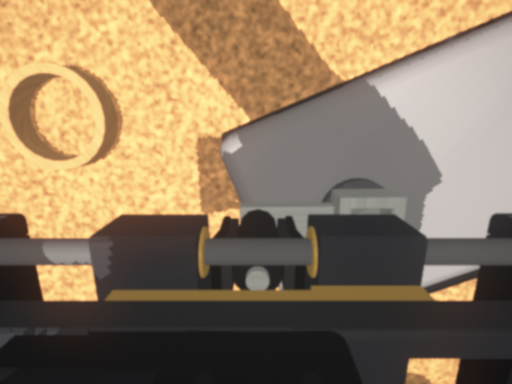

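View pics/s7.png

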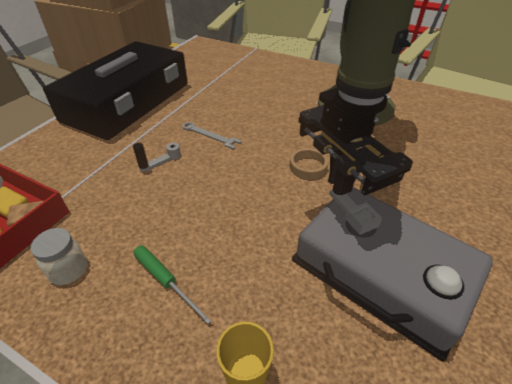

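The shaft is turning: the crank's arm now lies along the tool's y axis and forces are under 4 N. I'll keep winding in half turns.

```bash
python3 -m handwheel '[[18.1,2.8,0,0,0,0,1],[34.8,10.2,0,0,0,0,1],[49,21.7,0,0,0,0,1],[59.8,36.5,0,0,0,0,1],[66.4,53.5,0,0,0,0,1],[68.3,71.7,0,0,0,0,1],[65.5,89.8,0,0,0,0,1],[58.1,106.5,0,0,0,0,1],[46.6,120.7,0,0,0,0,1],[31.8,131.5,0,0,0,0,1],[14.8,138.1,0,0,0,0,1],[-3.4,140,0,0,0,0,1]]' 60
python3 - <<'E'
from h import *
go([.5807,.1043,.1275],145.5)
cv2.imwrite('pics/s8.png',ctrl.get_image('scene')[120:370,250:500,::-1])
E
```

```text
time: 9.9
position: [0.5642, 0.2019, 0.1269]
tool_rot: [-0.928, -2.996, 0.003]
ft_force: [-8.4, -1.3, 10.1]
grip_width: 0.268
t 9.9 pos [0.5642 0.2019 0.1269] yaw 145.58 F [-8.4 -1.3 10.1] gw 0.268 q7 0.67 tilt 0.31
shift mm [-68.8 -71.2  -0.7]
az rad 0.0014
```

View pics/s8.png

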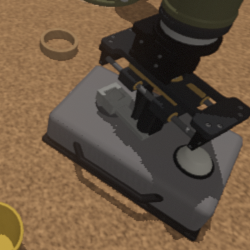

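```bash
python3 -m handwheel '[[-18.1,-2.8,-0.5,0,0,0,1],[-34.8,-10.2,-0.5,0,0,0,1],[-49,-21.7,-0.5,0,0,0,1],[-59.8,-36.5,-0.5,0,0,0,1],[-66.4,-53.5,-0.5,0,0,0,1],[-68.3,-71.7,-0.5,0,0,0,1],[-65.5,-89.8,-0.5,0,0,0,1],[-58.1,-106.5,-0.5,0,0,0,1],[-46.6,-120.7,-0.5,0,0,0,1],[-31.8,-131.5,-0.5,0,0,0,1],[-14.8,-138.1,-0.5,0,0,0,1],[3.4,-140,-0.5,0,0,0,1]]' 60
python3 -m handwheel '[[18.1,2.8,0,0,0,0,1],[34.8,10.2,0,0,0,0,1],[49,21.7,0,0,0,0,1],[59.8,36.5,0,0,0,0,1],[66.4,53.5,0,0,0,0,1],[68.3,71.7,0,0,0,0,1],[65.5,89.8,0,0,0,0,1],[58.1,106.5,0,0,0,0,1],[46.6,120.7,0,0,0,0,1],[31.8,131.5,0,0,0,0,1],[14.8,138.1,0,0,0,0,1],[-3.4,140,0,0,0,0,1]]' 60
python3 - <<'E'
from h import *
go([.5807,.1043,.1275],145.5)
cv2.imwrite('pics/s9.png',ctrl.get_image('scene')[120:370,250:500,::-1])
E
```

```text
time: 11.45
position: [0.4845, 0.0862, 0.1273]
tool_rot: [0.933, 2.996, -0.002]
ft_force: [4.9, -1.0, 1.0]
grip_width: 0.266
time: 12.95
position: [0.5635, 0.2023, 0.1269]
tool_rot: [-0.927, -2.996, 0.005]
ft_force: [-6.6, 0.6, 9.4]
grip_width: 0.264
t 12.95 pos [0.5635 0.2023 0.1269] yaw 145.62 F [-6.6  0.6  9.4] gw 0.264 q7 0.66 tilt 0.35
shift mm [-69.5 -71.2  -0.5]
az rad 0.0021
```

View pics/s9.png

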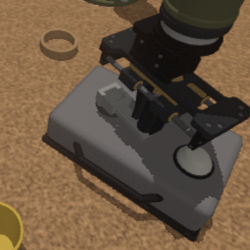

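```bash
python3 -m handwheel '[[-18.1,-2.8,0,0,0,0,1],[-34.8,-10.2,0,0,0,0,1],[-49,-21.7,0,0,0,0,1],[-59.8,-36.5,0,0,0,0,1],[-66.4,-53.5,0,0,0,0,1],[-68.3,-71.7,0,0,0,0,1],[-65.5,-89.8,0,0,0,0,1],[-58.1,-106.5,0,0,0,0,1],[-58.1,-106.5,0,0,0,0,1],[-58.1,-106.5,0,0,0,0,1],[-58.1,-106.5,0,0,0,0,1]]' 60
python3 - <<'E'
from h import *
go([.5807,.1043,.1275],145.5)
cv2.imwrite('pics/w10.png',ctrl.get_image('wrist')[:,:,::-1])
E
```

```text
time: 14.38
position: [0.5528, 0.0797, 0.1271]
tool_rot: [-0.931, -2.999, 0.005]
ft_force: [-2.8, 0.5, 7.3]
grip_width: 0.265
t 14.375 pos [0.5528 0.0797 0.1271] yaw 145.5 F [-2.8  0.5  7.3] gw 0.265 q7 0.85 tilt 0.2
shift mm [-9.1 36.  -0.5]
az rad 0.0001
```

View pics/w10.png

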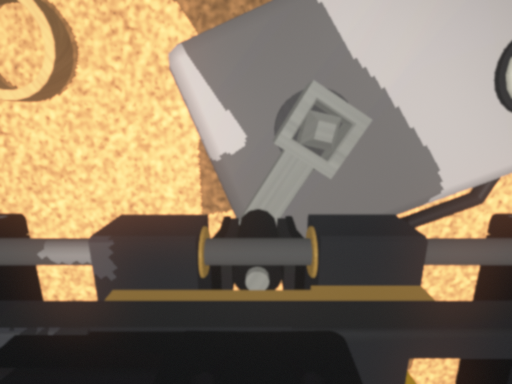

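The shaft sits in the hole and the crank is level, at 750° of travel. I'll open the gripper and lift straight off.

```bash
python3 -m handwheel '[[0,0,0,0,0,0,0.6],[0,0,0,0,0,0,0.2],[0,0,0,0,0,0,-0.2],[0,0,0,0,0,0,-0.2],[0,0,-5,0,0,0,-0.2],[0,0,-20,0,0,0,-0.2],[0,0,-50,0,0,0,-0.2],[0,0,-100,0,0,0,-0.2],[0,0,-130,0,0,0,-0.2],[0,0,-130,0,0,0,-0.2],[0,0,-130,0,0,0,-0.2]]' 60
python3 - <<'E'
from h import *
go([.5807,.1043,.1275],145.5)
s=ctrl.get_state();m=ctrl.camera_model('wrist');im=ctrl.get_image('wrist')[:,:,::-1];cv2.imwrite('pics/w11.png',im)
import pickle;pickle.dump((s,m),open('w11.pkl','wb'))
cv2.imwrite('pics/s11.png',cv2.resize(ctrl.get_image('scene')[170:270,300:420,::-1],None,fx=6,fy=6,interpolation=cv2.INTER_CUBIC))
E
```

```text
time: 15.8
position: [0.5536, 0.0815, 0.257]
tool_rot: [-0.931, -3.0, -0.0]
ft_force: [0.1, 0.1, -0.3]
grip_width: 0.602
t 15.8 pos [0.5536 0.0815 0.257 ] yaw 145.52 F [ 0.1  0.1 -0.3] gw 0.602 q7 0.81 tilt 0.01
shift mm [ -9.4  34.1 129.5]
az rad 0.0004
```

View pics/w11.png

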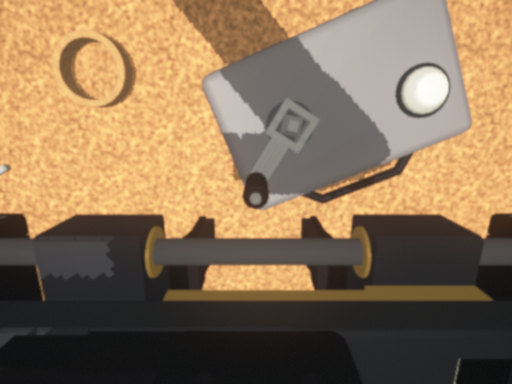

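View pics/s11.png

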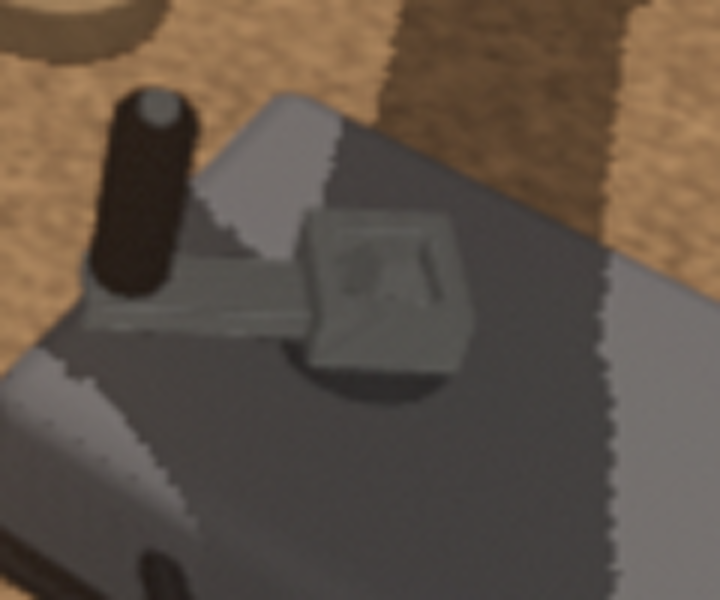

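```bash
python3 - <<'E'
from h import *
import pickle;s,m=pickle.load(open('w11.pkl','rb'));ms=ctrl.camera_model('scene')
g=tri([('wrist',(256,199),m),('scene',(326.7,187.8),ms)]);print(g)
im=cv2.imread('pics/w11.png');cv2.imwrite('pics/w11c.png',cv2.resize(im[90:215,235:335],None,fx=5,fy=5,interpolation=cv2.INTER_CUBIC))
E
```

```text
[0.55387437 0.0815852  0.16834494]
```

View pics/w11c.png

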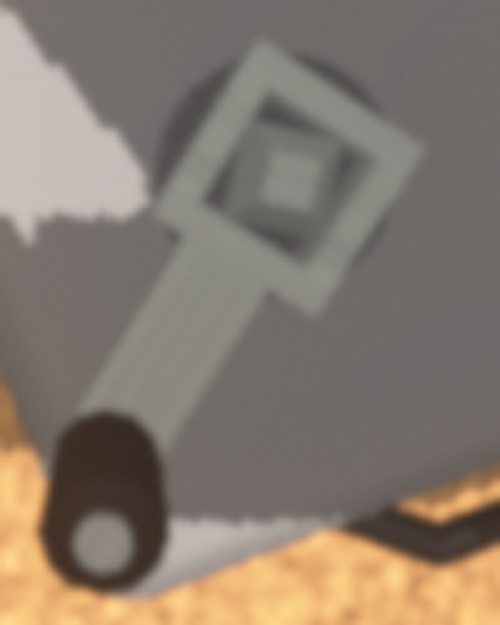

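The grip top measures 0.168 m against 0.167 expected when home and level, directly under the open jaws. The shaft sits well inside the hole, lagging by the play of about 17°. I'll hand it in.

```bash
python3 - <<'E'
from bench import ctrl
print(ctrl.close_job()); print(ctrl.get_state()['time'])
E
```

```text
the job is handed in; nothing more can be done
None
the job is handed in; nothing more can be done
```

I picked up the square-socket crank by its grip, fitted it fully down over the shaft and wound it about 750° clockwise. I then let go, lifted the gripper clear and handed the job in at about 16 s. No verdict was reported.

- **Winding:** less the roughly 17° of play seen in the last picture, that puts the shaft at about 12.8 rad plus its starting angle, against the 11.6 needed. I worked this out from the arm's path and the pictures, because the joint itself can't be read.
- **Crank home and level:** the pictures show the boss down on the collar with the shaft inside the hole. The grip top measured 0.168 m high, against 0.167 m expected, and its axis was where the jaws had left it.
- **Forces:** the highest wrist force I read was about 13 N, and it read about zero after release.
- **Disagreement, resolved:** I first took the shaft tip as 0.108 m high, and the cameras then disagreed by 10 mm. The correct height is 0.116 m, counting the collar, and they agreed once I used it.

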